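Lock the grinder jar onto its base

TASK

The green-lidded jar has only been set into its grinder and is not locked yet. Push it down by the grip bar on its lid and, keeping it down, turn it clockwise (seen from above) a quarter turn to its stop so that it locks, then let go. Leave the orange-lidded grinder locked as it is.

Things in the scene. Friction and masses are not known exactly. Their poses are not given: they have to be found in the camera images.
- green_grip (a point): Grip point of the green-lidded steel jar (88 mm across) on a white round grinder base (150 mm wide, fixed). An upright green bar, 60 mm long, 18 thick, 34 high, stands on its lid. The point is in the bar on the jar's vertical turning axis, 24 mm above the lid's flat top, 10 mm below the bar's top, 181 mm over the worktop as found. x axis along the bar, z up; it moves with the jar.
- green_press (a joint): How far the green jar is pressed down, m: 0 up as found, 0.014 at the bottom stop. A spring pushes up with 3 N at first, 8 N at the bottom. It can turn only when pressed 0.009 or more (0.012 is ample); before that its two lugs are blocked in the grey collar's slots. Turned home and let go, it springs up to about 0.006 into notches: locked.
- green_turn (a joint): Turn of the green jar clockwise from above, rad: 0 to 0.04 as found, stop at 1.45 (a quarter turn, slightly short of 90 degrees). It takes under 0.1 N m. The locking notches take the lugs from about 1.2 on; released short of that it is not locked.
- orange_turn (a joint): The same turn for the orange-lidded jar of a second grinder of equal shape: about 1.43 as found, locked, to stay so. The grinders stand at least 190 mm apart, centre to centre, left or right of one another; other things stand clear of both, and none taller than the bars is within 150 mm.

How it is judged:
By the outcome, as a careful person would: the job done as asked, in the order asked, and still so for the second after the job is handed in, with the robot touching nothing.
It also fails if it takes over 35 s, if anything falls off the work surface, if the arm or the gripper's body presses on something with over 40 N, if the wrist force passes 120 N, or if a joint passes its speed limit or range.

ROBOT

A 6-joint arm with a two-finger parallel gripper is mounted at the origin on a cart in front of the work surface, level with it; the furniture and walls round the work are solid. World frame = base frame: x ahead of the robot, y to its left, z up, the work surface at z = 0. Lengths are in m, angles in rad, forces in N, time in s.
With the tool pointing down it reaches from about 0.425 to 0.95 m from the base axis. Payload 14.7 kg.
Tool frame: the origin (TCP) lies midway between the tips of the shut fingers; the grasp point (between the pads) lies 19 mm behind it; z points along the fingers, y is the direction in which the jaws open and shut (so a half turn about z gives the same grasp; the last joint's range is limited). The gripper opens to 85 mm and grips with 20 to 120 N. Pads are 22 mm wide; open, the fingers measure 114 mm over their backs; the gripper's body (76 mm by 85 mm) begins 54 mm behind the grasp point. The pads swing forward as they close: fully open they stand 13 mm farther back than shut.
Start: joints at [-1.166, 0.48, 1.596, -0, 1.065, -0.047], TCP at [0.284, -0.585, 0.231] pointing down, gripper open.
Joint ranges: [-2.75, 2.75], [-0.82, 2.05], [0.23, 2.67], [-1.56, 4.7], [0.09, 2.69], [-2.92, 2.92]. Speed limits (rad/s): [1.89, 1.89, 2.39, 3.01, 3.01, 3.01].

INTERFACE

Orientations are given as [roll, pitch, yaw] about the fixed x, y, z axes, in that order (R = Rz(yaw) Ry(pitch) Rx(roll)).
In Python, from workcell import manip gives the robot as it stands.
- The arm moves only by the tool servo_tool, never from a script. Its arguments are lists of equal length, an entry for each row: "hand": the finger opening in m, from 0 to 0.0854; "dp": the shift along the tool's x, y, z in m, a list of three; "turn": the turn about the tool's z in degrees. In form: {"hand": [hand, ...], "dp": [[tx, ty, tz], ...], "turn": [turn, ...]}. A call has 1 to 5 rows; each row shifts and turns the commanded pose from where the row before left it, along the tool's axes as they then stand; what a row does not reach is not made up. A row lasts 1/12 s, in which the tool goes at most 41.7 mm and 7.16 degrees, less where a joint would pass 70% of its speed; a pose out of reach is approached as far as the arm can. A call is refused whole if a number of a shift passes 0.0417 or a number of a turn 7.16, either way. A call with a gripper value outside its range is refused whole. The fingers move at their own pace and stop on an object; "force" is the grip in N (left out, the last holds). Time passes only in rows, so rows that do not move let the fingers close. It gives the time, the measured TCP pose, the force and the opening at its end, in the units of the state.
- manip.read_state(): the state, without advancing time (a new reading comes with each control period).
- manip.snapshot(name): name is "scene" or "top" or "wrist"; returns a dict with "frame" (384x512x3 uint8, blue, green, red), "K" (3x3 intrinsics, pixels), "dist" ([k1, k2, p1, p2, k3] as OpenCV has them; the pictures are not rectified), "R" (3x3) and "t" (3): a world point X has camera coordinates R X + t. Camera axes: x right, y down, z forward; pixel columns grow to the right and rows downward; lengths in m; the calibration is good to about 2 mm. A picture is of the moment at which its call begins. There is no depth.
- manip.finish_job(): hands the job in, once; it reports no verdict.
The state is a dict: "clock": time; "q": joint angles; "qd": joint speeds; "tau": joint torques, N m; "ee_pos": TCP position; "tool_rot": TCP orientation; "contact_force": force on the tool from outside, world axes, zero at the start; "moment": the same for the moment, N m; "grip_width": opening from 0.0 (shut) to 1.0 (fully open).
Only numpy, scipy, OpenCV 4.12 (cv2) and the standard library are available. Lean on these libraries where they do the work, as an engineer would, in place of code of your own. Each camera call takes 0.05 s, during which the arm holds its last target.

## Working session

There is one attempt and no reset: what is moved stays moved. The work goes in short steps, Python scripts to look and compute and a tool call to move; the robot and the scene stay as the last step left them, time stands still between calls to the robot, and variables do not carry over. Pictures are saved under pics/ and viewed, and the job is handed in when it is done.

Besides the shell and the picture viewer there is one more tool, called after "Request:" as name([rows], argument=value, ...), one row to a line, values as JSON. servo_tool: Moves the arm, as the interface text tells. Its arguments: {"type":"object","properties":{"hand":{"type":"array"},"dp":{"type":"array"},"turn":{"type":"array"},"force":{"type":"number"}},"required":["hand","dp","turn"]}

```bash
mkdir -p pics
python3 - <<'E'
from workcell import manip
import cv2,pickle
d={}
for n in ("scene","top","wrist"):
    s=manip.snapshot(n); d[n]=s; cv2.imwrite(f"pics/{n}0.png",s["frame"])
    print(n,s["K"],s["dist"],s["R"],s["t"])
pickle.dump(d,open("s0.pkl","wb"))
print(manip.read_state())
E
```

```text
scene [[373.42434644   0.         251.11767636]
 [  0.         373.42434644 191.64315836]
 [  0.           0.           1.        ]] [-0.11987606  0.          0.          0.          0.        ] [[-0.77693287  0.62944433 -0.01323469]
 [ 0.53377935  0.64741398 -0.54399885]
 [-0.33384867 -0.42971499 -0.83898158]] [ 0.33923609 -0.28746637  1.1660842 ]
top [[466.0376726    0.         256.71791756]
 [  0.         466.0376726  192.45415039]
 [  0.           0.           1.        ]] [-0.09473445  0.          0.          0.          0.        ] [[ 0.35104473 -0.93635728  0.00162435]
 [-0.87860954 -0.32999364 -0.34518034]
 [ 0.32374815  0.11974657 -0.93853497]] [-0.10096138  0.54525286  0.78191721]
wrist [[332.82777988   0.         256.79691192]
 [  0.         332.82777988 190.90573353]
 [  0.           0.           1.        ]] [-0.00737676  0.          0.          0.          0.        ] [[ 4.37450019e-01 -8.99242726e-01 -1.82639983e-05]
 [-8.58141416e-01 -4.17461744e-01  2.98862847e-01]
 [-2.68757866e-01 -1.30721885e-01 -9.54296075e-01]] [-0.64965029 -0.03901404  0.37908602]
{'clock': 0.15, 'q': array([-1.16558918e+00,  4.80679163e-01,  1.59668987e+00,  1.69948540e-05,
        1.06509595e+00, -4.66404929e-02]), 'qd': array([ 4.78432970e-05, -2.17181523e-03, -1.58270808e-03, -3.00074787e-04,
        3.64757504e-04, -5.42483818e-04]), 'tau': array([ 1.00741647e-03, -9.51157951e+01, -4.30454743e+01, -2.44772064e-04,
        8.19458335e-03,  2.54414994e-05]), 'ee_pos': array([ 0.283696  , -0.58450442,  0.23084005]), 'tool_rot': array([-3.14072197e+00, -5.55154941e-05,  4.51839377e-01]), 'contact_force': array([ 0.54918807,  0.7744144 , -0.08066472]), 'moment': array([ 0.00520977, -0.0362362 ,  0.02535844]), 'grip_width': 0.998976156761835}
```

View pics/scene0.png

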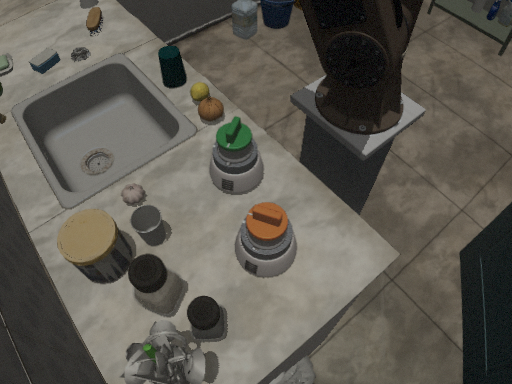

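View pics/top0.png

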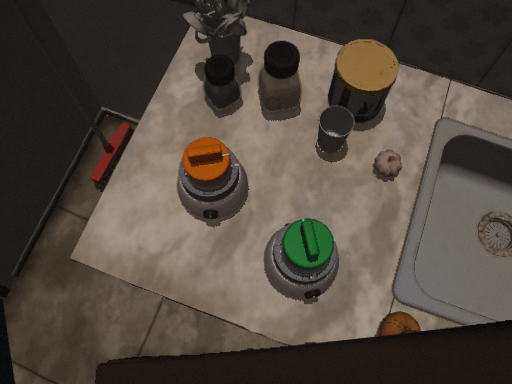

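View pics/wrist0.png

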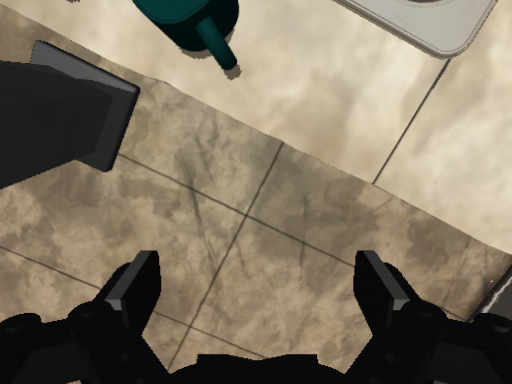

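The scene and top views show the green lid (scene about (235,143), top about (309,244)) and the orange lid (scene (267,220), top (207,160)). I'll zoom in to separate the bar top from the lid.

Run:
```python
import pickle,cv2,numpy as np
d=pickle.load(open("s0.pkl","rb"))
a=d["top"]["frame"][205:285,265:350]; b=d["scene"]["frame"][105:185,195:280]
cv2.imwrite("pics/z0.png",np.hstack([cv2.resize(x,(400,400*80//85),interpolation=cv2.INTER_CUBIC) for x in(a,b)]))
```

```text
(no output)
```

View pics/z0.png

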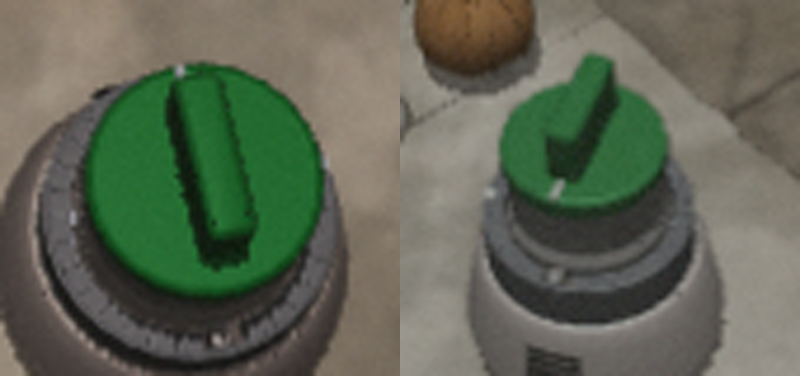

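The zoom shows the lid ellipse centred near zoom (206,180) in the top view. The bar's top face runs from about (200,80) to (228,234) there. In the scene view it runs from about (597,58) to (565,137).

```bash
cat > h.py <<'E'
import cv2,numpy as np
def ray(s,uv,z):
    n=cv2.undistortPoints(np.array([[uv]],float),s["K"],s["dist"])[0,0]
    R,t=np.array(s["R"]),np.array(s["t"]); c=-R.T@t; v=R.T@np.array([n[0],n[1],1]); return c+v*(z-c[2])/v[2]
def lid(s,col,z=0.157,box=None):
    h=cv2.cvtColor(s["frame"],cv2.COLOR_BGR2HSV)
    lo,hi=((50,90,40),(75,255,255)) if col=="g" else ((5,170,90),(14,255,255))
    m=cv2.inRange(h,lo,hi); m=cv2.morphologyEx(m,cv2.MORPH_CLOSE,np.ones((3,3)))
    cs,_=cv2.findContours(m,cv2.RETR_EXTERNAL,cv2.CHAIN_APPROX_NONE)
    c=max(cs,key=cv2.contourArea); hull=cv2.convexHull(c)
    P=np.array([ray(s,p[0].astype(float),z)[:2] for p in c])
    (x,y),r=cv2.minEnclosingCircle(P.astype(np.float32)); e=cv2.fitEllipse(P.astype(np.float32))
    return (x,y,r),e
E
python3 - <<'E'
import pickle
from h import *
d=pickle.load(open("s0.pkl","rb"))
for n in("top","scene"):
    for c in "go": print(n,c,lid(d[n],c))
f=85/400
T=lambda p:(265+p[0]*f-.4,205+p[1]*f-.4); S=lambda p:(195+(p[0]-400)*f-.4,105+p[1]*f-.4)
for s,g,ps in(("top",T,((200,80),(228,234))),("scene",S,((597,58),(565,137)))):
    A=[ray(d[s],g(p),0.191) for p in ps]; v=A[1]-A[0]
    print(s,A,"mid",(A[0]+A[1])/2,np.linalg.norm(v),np.degrees(np.arctan2(v[1],v[0])))
E
```

```text
top g ((0.4714756906032562, -0.023113541305065155, 0.04324254393577576), ((0.47110021114349365, -0.02327200397849083), (0.08369027823209763, 0.08466574549674988), 25.383268356323242))
top o ((0.554797351360321, 0.199000284075737, 0.042840201407670975), ((0.5548064708709717, 0.19866956770420074), (0.08303855359554291, 0.08380505442619324), 101.83067321777344))
scene g ((0.46809905767440796, -0.026180561631917953, 0.05364799499511719), ((0.4705502688884735, -0.020915208384394646), (0.07922060042619705, 0.09871920198202133), 137.59889221191406))
scene o ((0.5597535371780396, 0.204824298620224, 0.041563574224710464), ((0.5597482323646545, 0.2053103744983673), (0.07122931629419327, 0.07808355987071991), 116.9666748046875))
top [array([ 0.49499981, -0.0099891 ,  0.191     ]), array([ 0.44657081, -0.03626621,  0.191     ])] mid [ 0.47078531 -0.02312765  0.191     ] 0.05509859047005285 -151.51616812024903
scene [array([ 0.44847991, -0.03598074,  0.191     ]), array([ 0.49249136, -0.00426636,  0.191     ])] mid [ 0.47048563 -0.02012355  0.191     ] 0.05424766777469309 35.77628472026951
```

Two views agree within about 3 mm: the axis is near (0.471, −0.022) and the bar lies at about 29–33°. The bar length measures 55 mm against the nominal 60, and the lid radius 42–43 mm against 44. Tool yaw is 26°, so little turning is needed. Joint 6 will run from about 58° to 141°, which is within its range. I'll raise first, then travel.

Request:
servo_tool([
  [0,0,-0.03],
  [0,0,-0.03],
  [0.02,-0.02,0],
  [0.026,-0.027,0],
  [0.026,-0.027,0],
], hand=[0.0854,0.0854,0.0854,0.0854,0.0854], turn=[0,0,0,0,0], force=60)

```text
clock: 0.57
ee_pos: [0.3162, -0.486, 0.2913]
tool_rot: [3.141, -0.0, 0.45]
contact_force: [1.0, 0.3, -0.6]
grip_width: 0.997
```

Request:
servo_tool([
  [0.026,-0.027,0],
  [0.026,-0.027,0],
  [0.026,-0.027,0],
  [0.026,-0.027,0],
  [0.026,-0.027,0],
], hand=[0.0854,0.0854,0.0854,0.0854,0.0854], turn=[0,0,0,0,0])

```text
clock: 0.98
ee_pos: [0.3743, -0.3068, 0.2912]
tool_rot: [-3.142, -0.0, 0.451]
contact_force: [0.1, -0.2, 0.1]
grip_width: 0.996
```

Request:
servo_tool([
  [0.026,-0.027,0],
  [0.026,-0.027,0],
  [0.026,-0.027,0],
  [0.026,-0.027,0],
  [0.026,-0.027,0],
], hand=[0.0854,0.0854,0.0854,0.0854,0.0854], turn=[0,0,0,0,0])

```text
clock: 1.4
ee_pos: [0.4323, -0.1286, 0.2914]
tool_rot: [3.141, -0.0, 0.452]
contact_force: [2.0, 0.2, -0.0]
grip_width: 1.0
```

Request:
servo_tool([
  [0.027,-0.026,0],
  [0.027,-0.026,0],
  [0.027,-0.026,0],
  [0,0,0.02],
], hand=[0.0854,0.0854,0.0854,0.0854], turn=[0,0,0,-3])

```text
clock: 1.73
ee_pos: [0.4746, -0.0198, 0.2737]
tool_rot: [3.14, -0.006, 0.506]
contact_force: [0.3, -0.5, 0.4]
grip_width: 1.0
```

Run:
```python
from workcell import manip
import cv2,pickle
from h import *
s=manip.snapshot("wrist"); cv2.imwrite("pics/w1.png",s["frame"]); pickle.dump(s,open("w1.pkl","wb"))
st=manip.read_state(); print(st["ee_pos"],st["tool_rot"],st["q"])
print(lid(s,"g"))
```

```text
[ 0.47122461 -0.02180517  0.26869069] [-3.14067563e+00  5.46792701e-04  5.14145492e-01] [-1.10851078e-01  1.87592910e-01  1.94258593e+00  4.99642271e-04
  1.01239385e+00  9.45535073e-01]
((0.47126835584640503, -0.023005709052085876, 0.044642191380262375), ((0.47181937098503113, -0.022492805495858192), (0.08387865126132965, 0.08674412965774536), 121.87712860107422))
```

View pics/w1.png

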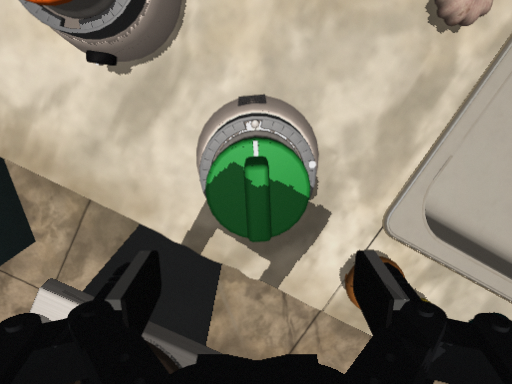

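The wrist view shows the green bar lined up with the tool, roughly from (257,160) to (260,240), with the lid centred at (258,190). I'll zoom in to refine yaw and centre.

Run:
```python
import pickle,cv2
s=pickle.load(open("w1.pkl","rb"))
z=cv2.convertScaleAbs(s["frame"][130:250,200:320],alpha=1.8)
cv2.imwrite("pics/z1.png",cv2.resize(z,(600,600),interpolation=cv2.INTER_CUBIC))
```

```text
(no output)
```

View pics/z1.png

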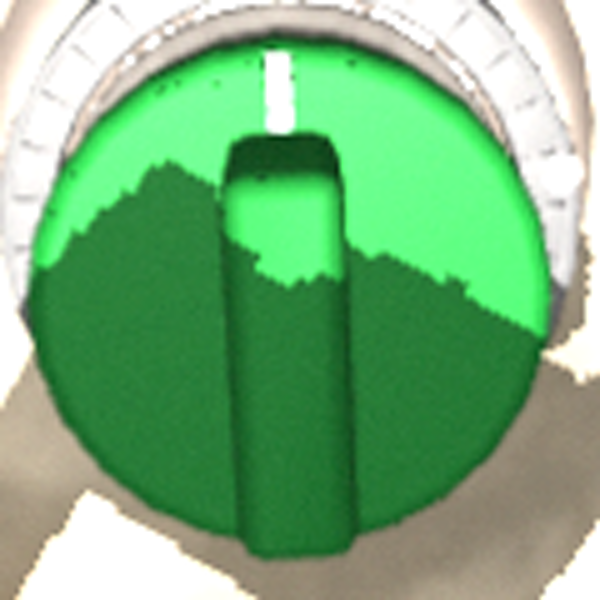

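The zoom shows the top face with end midpoints at about (283,178) and (299,553).

Run:
```python
import pickle
from h import *
s=pickle.load(open("w1.pkl","rb"))
g=lambda p:(200+p[0]/5-.4,130+p[1]/5-.4)
A=[ray(s,g(p),.191) for p in((283,178),(299,553))];v=A[0]-A[1]
print(A,(A[0]+A[1])/2,np.linalg.norm(v),np.degrees(np.arctan2(v[1],v[0])))
print(np.degrees(.5141))
```

```text
[array([ 0.49652194, -0.00753066,  0.191     ]), array([ 0.44781912, -0.03725738,  0.191     ])] [ 0.47217053 -0.02239402  0.191     ] 0.05705823696831994 31.398621345613165
29.455760247675624
```

Three views agree: axis at (0.472, −0.0225), bar at 31.4°. I'll descend onto it.

Request:
servo_tool([
  [0,0.001,0.02],
  [0,0,0.03],
  [0,0,0.03],
  [0,0,0.018],
  [0,0,0.008],
], hand=[0.0854,0.0854,0.06,0.05,0.05], turn=[-2,0,0,0,0])

```text
clock: 2.2
ee_pos: [0.4697, -0.0262, 0.1631]
tool_rot: [-3.139, 0.003, 0.538]
contact_force: [-0.8, 0.4, -0.6]
grip_width: 0.601
```

Request:
servo_tool([
  [0,0,0],
  [0,0,0],
  [0,0,0],
  [0,0,0],
  [0,0,0],
], hand=[0.03,0.02,0.0,0.0,0.0], turn=[0,0,0,0,0])

```text
clock: 2.62
ee_pos: [0.4712, -0.0251, 0.1665]
tool_rot: [-3.141, -0.0, 0.538]
contact_force: [-4.2, 8.7, 2.0]
grip_width: 0.196
```

Run:
```python
from workcell import manip
import cv2
s=manip.snapshot("wrist"); cv2.imwrite("pics/w2.png",s["frame"])
st=manip.read_state(); print({k:st[k] for k in("clock","ee_pos","tool_rot","contact_force","moment","grip_width")})
```

```text
{'clock': 2.6667, 'ee_pos': array([ 0.47119054, -0.02508916,  0.16651257]), 'tool_rot': array([-3.14072355e+00, -4.09763313e-04,  5.38488619e-01]), 'contact_force': array([-5.08595456,  9.01419212,  1.47070042]), 'moment': array([1.56608371, 0.89139141, 0.02116589]), 'grip_width': 0.1967861093185407}
```

View pics/w2.png

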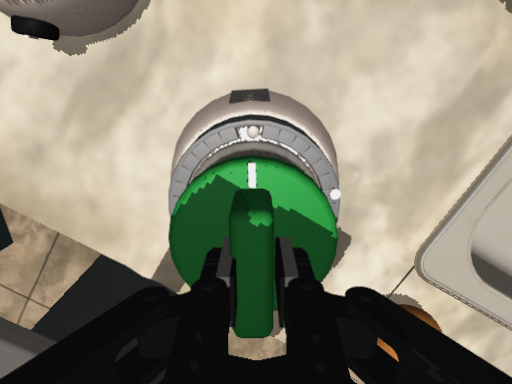

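Gripped, with an opening of about 17 mm on the 18 mm bar. The tool is about 2 mm off axis, with a 10 N side force along −y of the tool. I'll reopen slightly, recentre, lower 3 mm and close again.

Request:
servo_tool([
  [0,0,0],
  [0.0015,-0.002,0.003],
  [0,0,0],
  [0,0,0],
  [0,0,0],
], hand=[0.035,0.035,0.0,0.0,0.0], turn=[0,0,0,0,0])

```text
clock: 3.08
ee_pos: [0.4721, -0.023, 0.1627]
tool_rot: [3.142, -0.001, 0.539]
contact_force: [-0.1, 3.9, 2.7]
grip_width: 0.2
```

```bash
cat > st.py <<'E'
from workcell import manip
import numpy as np
st=manip.read_state(); f=st["contact_force"]; y=st["tool_rot"][2]
print(st["clock"],st["ee_pos"].round(4),"yaw",np.degrees(y).round(2),"F",f.round(1),"tool xy",(f[0]*np.cos(y)+f[1]*np.sin(y)).round(1),(f[0]*np.sin(y)-f[1]*np.cos(y)).round(1),"M",st["moment"].round(2),st["grip_width"],"q6",st["q"][5])
E
python3 st.py
```

```text
3.0833 [ 0.4721 -0.023   0.1627] yaw 30.88 F [-0.1  3.9  2.7] tool xy 1.9 -3.4 M [0.81 0.1  0.03] 0.2000767100191805 q6 0.918433455618373
```

Side force is down to 4 N, so I'll press down.

Request:
servo_tool([
  [0,0,0.004],
  [0,0,0.004],
  [0,0,0.003],
  [0,0,0.002],
  [0,0,0],
], hand=[0.0,0.0,0.0,0.0,0.0], turn=[0,0,0,0,0])

```text
clock: 3.5
ee_pos: [0.4722, -0.0231, 0.1491]
tool_rot: [3.142, -0.001, 0.539]
contact_force: [-1.8, 5.1, 8.2]
grip_width: 0.201
```

```bash
python3 st.py
```

```text
3.5 [ 0.4722 -0.0231  0.1491] yaw 30.87 F [-1.8  5.1  8.2] tool xy 1.1 -5.3 M [ 0.94  0.25 -0.02] 0.20094168942395216 q6 0.9184108161895006
```

It moved down 13.6 mm and the 8 N matches the spring near the bottom stop. I'll start turning.

Request:
servo_tool([
  [0,0,0],
  [0,0,0],
  [0,0,0],
  [0,0,0],
  [0,0,0],
], hand=[0.0,0.0,0.0,0.0,0.0], turn=[2,3,4,3,0])

```text
clock: 3.92
ee_pos: [0.4722, -0.0232, 0.1493]
tool_rot: [3.141, -0.001, 0.326]
contact_force: [-0.5, 3.8, 8.1]
grip_width: 0.197
```

```bash
python3 st.py
```

```text
3.9167 [ 0.4722 -0.0232  0.1493] yaw 18.66 F [-0.5  3.8  8.1] tool xy 0.8 -3.8 M [0.78 0.16 0.01] 0.19724535996099793 q6 1.1316775682199987
```

Turned 12° freely, with little moment and the down force holding. Continuing.

Request:
servo_tool([
  [0,0,0],
  [0,0,0],
  [0,0,0],
  [0,0,0],
  [0,0,0],
], hand=[0.0,0.0,0.0,0.0,0.0], turn=[4,5,5,5,5])

```text
clock: 4.33
ee_pos: [0.4722, -0.0234, 0.1493]
tool_rot: [3.141, -0.001, -0.093]
contact_force: [-1.5, 1.2, 8.0]
grip_width: 0.203
```

Request:
servo_tool([
  [0,0,0],
  [0,0,0],
  [0,0,0],
  [0,0,0],
  [0,0,0],
], hand=[0.0,0.0,0.0,0.0,0.0], turn=[5,5,5,5,4])

```text
clock: 4.75
ee_pos: [0.4721, -0.0235, 0.1493]
tool_rot: [3.141, -0.0, -0.513]
contact_force: [-2.1, -0.4, 7.8]
grip_width: 0.198
```

Request:
servo_tool([
  [0,0,0],
  [0,0,0],
  [0,0,0],
  [0,0,0],
  [0,0,0],
], hand=[0.0,0.0,0.0,0.0,0.0], turn=[4,4,3,2,0])

```text
clock: 5.17
ee_pos: [0.4719, -0.0236, 0.1493]
tool_rot: [3.141, -0.0, -0.737]
contact_force: [-2.4, -2.0, 8.1]
grip_width: 0.201
```

```bash
python3 st.py
```

```text
5.1667 [ 0.4719 -0.0236  0.1493] yaw -42.24 F [-2.4 -2.   8.1] tool xy -0.5 3.1 M [-0.48  0.63 -0.05] 0.2005873674169759 q6 2.1950744498571497
```

Turned 73°. Now creeping to the stop at about 83° and watching the moment.

Request:
servo_tool([
  [0,0,0],
  [0,0,0],
  [0,0,0],
  [0,0,0],
  [0,0,0],
], hand=[0.0,0.0,0.0,0.0,0.0], turn=[3,2,2,1,0])

```text
clock: 5.58
ee_pos: [0.4718, -0.0237, 0.1492]
tool_rot: [3.141, -0.001, -0.875]
contact_force: [-2.5, -2.1, 7.6]
grip_width: 0.195
```

```bash
python3 st.py
```

```text
5.5833 [ 0.4718 -0.0237  0.1492] yaw -50.12 F [-2.5 -2.1  7.6] tool xy 0.0 3.2 M [-0.41  0.64  0.73] 0.1949722361018234 q6 2.3329621300289625
```

Request:
servo_tool([
  [0,0,0],
  [0,0,0],
  [0,0,0],
], hand=[0.0,0.0,0.0], turn=[1,1,0])

```text
clock: 5.83
ee_pos: [0.4718, -0.0237, 0.1492]
tool_rot: [3.141, -0.001, -0.908]
contact_force: [-3.0, -1.6, 7.5]
grip_width: 0.205
```

```bash
python3 st.py
```

```text
5.8333 [ 0.4718 -0.0237  0.1492] yaw -52.05 F [-3.  -1.6  7.5] tool xy -0.6 3.3 M [-0.3   0.64  1.82] 0.2046900515701487 q6 2.3670317476505693
```

The moment rose to 1.8 N m, well above the 0.1 of free turning, so the jar is at its stop after about 82–83° of turn. I'll relieve the twist slightly, ease up so the lugs enter the notches, and open.

Request:
servo_tool([
  [0,0,0],
  [0,0,-0.003],
  [0,0,-0.003],
  [0,0,0],
  [0,0,0],
], hand=[0.0,0.0,0.0,0.0,0.0], turn=[-1.5,0,0,0,0])

```text
clock: 6.25
ee_pos: [0.4718, -0.0236, 0.1553]
tool_rot: [3.141, -0.001, -0.882]
contact_force: [-1.4, -0.9, 5.3]
grip_width: 0.199
```

```bash
python3 st.py
```

```text
6.25 [ 0.4718 -0.0236  0.1553] yaw -50.53 F [-1.4 -0.9  5.3] tool xy -0.2 1.7 M [-0.39  0.54  1.04] 0.19880463827222197 q6 2.34019149589042
```

Request:
servo_tool([
  [0,0,0],
  [0,0,0],
  [0,0,0],
  [0,0,-0.005],
  [0,0,-0.015],
], hand=[0.03,0.045,0.06,0.06,0.06], turn=[0,0,0,0,0])

```text
clock: 6.67
ee_pos: [0.4708, -0.0231, 0.1742]
tool_rot: [3.139, 0.002, -0.884]
contact_force: [-0.3, -1.0, -0.1]
grip_width: 0.702
```

Request:
servo_tool([
  [0,0,-0.03],
  [0,0,-0.035],
  [0,0,-0.03],
  [0,0,-0.01],
  [0,0,0],
], hand=[0.06,0.07,0.08,0.08,0.08], turn=[0,0,0,0,0])

```text
clock: 7.08
ee_pos: [0.4733, -0.0233, 0.2832]
tool_rot: [-3.138, -0.004, -0.883]
contact_force: [-0.6, 0.0, 0.1]
grip_width: 0.94
```

```bash
python3 st.py
python3 - <<'E'
from workcell import manip
import cv2,pickle,numpy as np
d={n:manip.snapshot(n) for n in("wrist","top","scene")}
pickle.dump(d,open("e.pkl","wb"))
cv2.imwrite("pics/we.png",d["wrist"]["frame"])
a=d["top"]["frame"][120:310,160:360]
b=d["scene"]["frame"][90:280,190:390]
cv2.imwrite("pics/te.png",np.hstack([cv2.resize(x,(400,380),interpolation=cv2.INTER_CUBIC) for x in (a,b)]))
E
```

```text
7.0833 [ 0.4733 -0.0233  0.2832] yaw -50.62 F [-0.6  0.   0.1] tool xy -0.4 0.4 M [-0.   -0.03  0.02] 0.9397063934424384 q6 2.340939977261376
```

View pics/we.png

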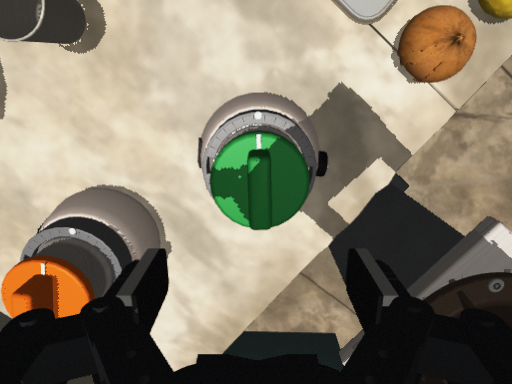

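View pics/te.png

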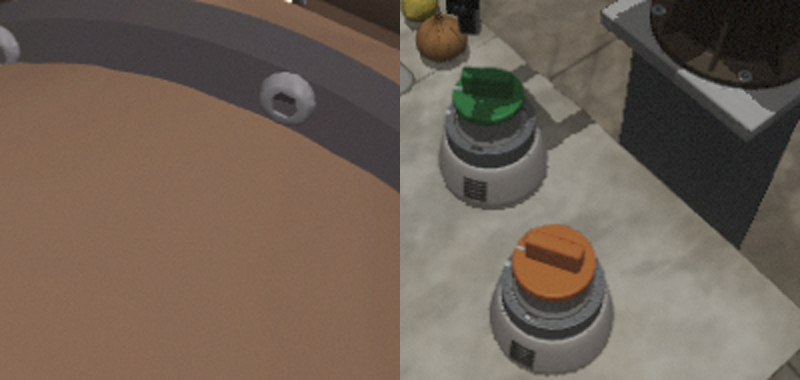

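The wrist view shows the green bar along the tool at about x=259, with the lid's white mark (258,140) against the collar's white dot (258,116). The orange lid's mark (43,268) lines up with its own dot in the same way. The top view is blocked by the arm. Now measuring the bar angle and height.

Run:
```python
import pickle
from h import *
d=pickle.load(open("e.pkl","rb"))
s=d["wrist"]
z=cv2.convertScaleAbs(s["frame"][100:240,195:335],alpha=1.6)
w=cv2.resize(z,(450,450),interpolation=cv2.INTER_CUBIC)
b=cv2.resize(d["scene"]["frame"][110:190,195:265],(350,400),interpolation=cv2.INTER_CUBIC)
b=np.vstack([b,np.zeros((50,350,3),np.uint8)])
cv2.imwrite("pics/ze.png",np.hstack([w,b]))
for z in (.143,.151,.157): print(z,lid(s,"g",z))
w1=pickle.load(open("w1.pkl","rb")); print("before",lid(w1,"g",.157))
```

```text
0.143 ((0.47049060463905334, -0.02118399739265442, 0.04506063833832741), ((0.47020387649536133, -0.02203657105565071), (0.08646052330732346, 0.08804790675640106), 35.90199661254883))
0.151 ((0.47192496061325073, -0.02290504239499569, 0.043790414929389954), ((0.471646249294281, -0.023733552545309067), (0.084017813205719, 0.08556035161018372), 35.90188980102539))
0.157 ((0.4730006754398346, -0.0241958349943161, 0.04283774644136429), ((0.47272804379463196, -0.025006286799907684), (0.0821857824921608, 0.083694688975811), 35.90195846557617))
before ((0.47126835584640503, -0.023005709052085876, 0.044642191380262375), ((0.47181937098503113, -0.022492805495858192), (0.08387865126132965, 0.08674412965774536), 121.87712860107422))
```

View pics/ze.png

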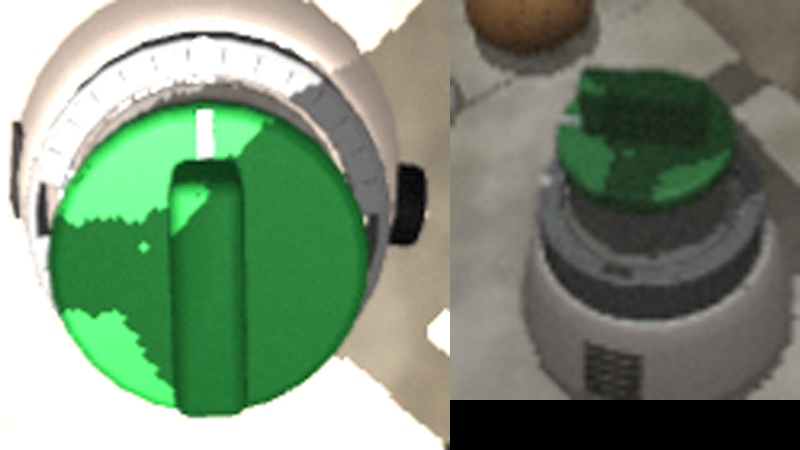

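The lid fits z = 0.151: radius 43.8 mm and its centre falls on the known axis, so it sits about 6 mm down. One last look at the bar angle.

Run:
```python
import pickle
from h import *
s=pickle.load(open("e.pkl","rb"))["wrist"]; k=140/450
g=lambda p:(195+p[0]*k-.4,100+p[1]*k-.4)
A=[ray(s,g(p),.185) for p in((207,185),(209,411))];v=A[0]-A[1]
print((A[0]+A[1])/2,np.linalg.norm(v),np.degrees(np.arctan2(v[1],v[0])))
e=pickle.load(open("e.pkl","rb"))["scene"];o=pickle.load(open("s0.pkl","rb"))["scene"]
print(lid(o,"o"),lid(e,"o"))
```

```text
[ 0.47192894 -0.02380573  0.185     ] 0.055997347465915566 -49.94840897872544
((0.5597535371780396, 0.204824298620224, 0.041563574224710464), ((0.5597482323646545, 0.2053103744983673), (0.07122931629419327, 0.07808355987071991), 116.9666748046875)) ((0.5597073435783386, 0.20512324571609497, 0.04172012582421303), ((0.5612785816192627, 0.20565983653068542), (0.07221943140029907, 0.07573560625314713), 86.6284408569336))
```

```bash
python3 -c "
from workcell import manip
print(manip.finish_job())"
```

```text
the job is handed in; nothing more can be done
None
```

The green jar was pressed down, turned clockwise to its stop and released. My checks indicate it is locked; the hand-in itself gave no verdict.

- **Pressing:** the jar went down 13.6 mm, and the 8 N of spring force matched being near the bottom stop.
- **Turning:** it turned freely until the moment rose to 1.8 N m at the stop. I backed the twist off by 1.5°, eased up 6 mm and opened the gripper.
- **Locked:** after release, the bar had turned about 81° (1.42 rad), past the 1.2 where the notches engage. The lid sat at 0.151 m, about 6 mm down, as expected for a locked jar.
- **Orange grinder:** it was not touched and looks unmoved in the scene view. I did not measure its turn angle directly.
- **Mended on the way:** the first grip was about 2 mm off the axis, with 10 N of side force. I reopened, recentred and gripped again before pressing.
- **Disagreements:** the camera views differed by up to 3 mm on the axis position and about 7° on the bar's starting angle, and I used the close-up wrist view. Measured bar lengths came out at 54–57 mm against the true 60. The top view was blocked by the arm at the end.

The arm's last position was well clear of everything, about 7 s into the 35 s allowed.

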